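# Pop the bit drawer and trap it

## Task

Press the ejector key on top of the bit dock with one finger and keep it down, so that the spring pushes the small bit drawer out, and trap the drawer with the other finger while it is part-way out, before it runs off the end of its guide. Only touch and gently block the drawer, never lift or squeeze it, and leave the things around the dock where they are. Finish while still holding: one finger keeping the key down, the other stopping the drawer, which stands still part-way out.

Things in the scene. Friction and masses are not known exactly. Their poses are not given: they have to be found in the camera images.
- bit_dock: Dock fixed to the table: aluminium base 175 x 86 x 12 mm, grey housing 100 (x) x 66 (y) mm on its rear part, roof at z = 42 mm. Origin on the table below the middle of the housing's front opening; own -x is the way the drawer comes out, z up. In front of the housing the drawer's guide (floor z = 12 mm, side rails to z = 20 mm, 64 mm over their outsides) runs to x = -75 mm.
- eject_key (a joint): Travel of the ejector key, m: 0 up, 0.008 fully down, pressed straight down. Spring 2.5 N at the top, 5 N at the bottom, plus up to 4 N of latch friction. Past about 0.005 the latch frees the drawer; keep it down to the end (at least 0.003). It springs up when released.
- key_top (a point): Centre of the top of the ejector key, a steel cap 24 (dock x) x 34 (dock y) mm on the housing roof, at dock x = 22, y = 0; z = 52 mm when up (10 mm proud of the roof), 44 mm when down.
- bit_drawer: Loose grey drawer, 160 g, 46 mm wide, 74 mm long, body 24 mm high. Origin under its centre, axes as the dock's; shut at dock x = 29, z = 12 mm. Once freed, a damped spring pushes it along dock -x with about 4 N at 15 to 25 mm/s until a finger in front blocks it; it has no other stop. Over 85 mm out counts as run off; a little farther it tips off the guide.
- drawer_face (a point): Middle of the outer (dock -x) face of the drawer's upright front plate, 46 mm above the table. The plate is 64 mm wide (dock y), 6 mm thick, from 25 to 68 mm above the table, so 26 mm of it stand above the roof. Shut, this face is at dock x = -8 mm, 30 mm in front of the key's centre; the space in front of it above the rails is open.
- setting_gauge: Bystander: stepped metal gauge block 40 x 60 x 36 mm, beside the dock. Origin under its centre.
- star_knob: Bystander: black five-lobed knob with an upright threaded stud, 45 x 43 x 53 mm, beside the dock. Origin under its centre.
- bolt_m10: Bystander: M10 bolt with nut, 17 x 57 x 19 mm, lying beside the dock. Origin under its centre.

How it is judged:
By the outcome, as a careful person would: the job done as asked, in the order asked, and still so for the second after the job is handed in, while the arm keeps its last pose, push and grip.
It also fails if it takes over 40 s, if anything falls off the work surface, if the arm or the gripper's body presses on something with over 40 N, if the wrist force passes 120 N, or if a joint passes its speed limit or range.

## Robot

A 6-joint arm with a two-finger parallel gripper is mounted at the origin on a cart in front of the work surface, level with it; the furniture and walls round the work are solid. World frame = base frame: x ahead of the robot, y to its left, z up, the work surface at z = 0. Lengths are in m, angles in rad, forces in N, time in s.
With the tool pointing down it reaches from about 0.375 to 0.9 m from the base axis. Payload 3.1 kg.
Tool frame: the origin (TCP) lies at the centre of the arm's flange, where the gripper is bolted on; the fingertips stand 173 mm ahead of it and the grasp point (between the pads) lies 155 mm ahead of it; z points along the fingers, x is the direction in which the jaws open and shut, and the axes are right-handed (so a half turn about z gives the same grasp; the last joint's range is limited). The gripper opens to 85 mm and grips with 20 to 120 N. Pads are 22 mm wide; open, the fingers measure 114 mm over their backs; the gripper's body (76 mm by 85 mm) begins 54 mm behind the grasp point. The pads swing forward as they close: fully open they stand 13 mm farther back than shut.
Start: joints at [-1.486, 0.527, 1.433, -0, 1.181, -0.178], TCP at [0.162, -0.604, 0.405] pointing down, gripper open.
Joint ranges: [-3.08, 3.08], [-0.75, 2.2], [0.22, 2.44], [-1.43, 4.57], [0, 2.65], [-2.85, 2.85]. Speed limits (rad/s): [2.79, 2.79, 3.14, 3.14, 3.14, 3.14].

## Interface

Orientations are given as a unit quaternion [x, y, z, w].
In Python, from station import manip gives the robot as it stands.
- The arm moves only by the shell command python3 -m jog 'ROWS' [OPENING] [FORCE]. ROWS is JSON, a list that holds one entry, the list of rows, each a list of 4 numbers: the shift along the world's x, y, z in mm, then the turn about the world's z in degrees. A call has exactly 8 rows; each row shifts and turns the commanded pose from where the row before left it; what a row does not reach is not made up. A row lasts 1/8 s, in which the tool goes at most 62.5 mm and 10.7 degrees, less where a joint would pass 70% of its speed; a pose out of reach is approached as far as the arm can. A call is refused whole if a number of a shift passes 62.5 or a number of a turn 10.7, either way. A call with a gripper value outside its range is refused whole. OPENING is the opening in per cent of the stroke, from 0 (shut) to 100 (fully open), set as the call begins (- or left out, the last holds). The fingers move at their own pace and stop on an object; FORCE is the grip in N (left out, the last holds). Time passes only in rows, so rows that do not move let the fingers close, or fill a call up. It gives the time, the measured TCP pose, the force and the opening at its end, in the units of the state.
- manip.sense(): the state, without advancing time (a new reading comes with each control period).
- manip.snapshot(name): name is "scene" or "top"; returns the picture (420x560x3 uint8, red, green, blue); there is no depth.
- manip.camera_info(name): a dict with "fx", "fy", "cx", "cy" (pixels), "k1" (the pictures are not rectified: a ray, as slopes to the right and down, at radius r is drawn at 1 + k1 r^2 times it, then the intrinsics apply), "R" (3x3) and "t" (3): a world point X has camera coordinates R X + t. Camera axes: x right, y down, z forward; pixel columns grow to the right and rows downward; lengths in m; the calibration is good to about 2 mm. A picture is of the moment at which its call begins. camera_info takes no time and is no camera call.
- manip.sign_off(): hands the job in, once; it reports no verdict.
The state is a dict: "t": time; "q": joint angles; "qd": joint speeds; "tau": joint torques, N m; "tcp_pos": TCP position; "tool_rot": TCP orientation; "force": force on the tool from outside, world axes, zero at the start; "ft_torque": the same for the moment, N m; "finger_gap": opening from 0.0 (shut) to 1.0 (fully open).
Only numpy, scipy, OpenCV 4.12 (cv2) and the standard library are available. Lean on these libraries where they do the work, as an engineer would, in place of code of your own. Each camera call takes 0.05 s, during which the arm holds its last target. There are 200 camera calls.

## Working session

There is one attempt and no reset: what is moved stays moved. The work goes in short steps, Python scripts to look and compute and a shell command to move; the robot and the scene stay as the last step left them, time stands still between calls to the robot, and variables do not carry over. Pictures are saved under pics/ and viewed, about 8 in all and at most 12, crops included, and the job is handed in when it is done.

```bash
mkdir -p pics; ls; python3 - <<'E'
from station import manip
import cv2,json
for n in("scene","top"):
    im=manip.snapshot(n); cv2.imwrite(f"pics/{n}0.png",im[:,:,::-1]); print(n,manip.camera_info(n))
print(manip.sense())
E
```

```text
pics
scene {'fx': 380.45301826281747, 'fy': 380.45301826281747, 'cx': 282.6334890067626, 'cy': 212.45078750244568, 'k1': -0.041550913349564574, 'R': array([[ 0.78592762, -0.61792397, -0.02208511],
       [-0.24928068, -0.28396498, -0.9258634 ],
       [ 0.56584179,  0.73316701, -0.37721243]]), 't': array([-0.43625438,  0.24493652,  0.50268019])}
top {'fx': 538.4694179108025, 'fy': 538.4694179108025, 'cx': 276.8243701216247, 'cy': 204.16025318091783, 'k1': 0.054943225547118786, 'R': array([[-0.00799222, -0.99991837, -0.00996869],
       [-0.99501762,  0.00894299, -0.09929737],
       [ 0.09937842,  0.00912541, -0.99500787]]), 't': array([0.06501189, 0.59827332, 1.11973709])}
{'t': 0.1, 'q': array([-1.48651837e+00,  5.28378356e-01,  1.43375295e+00, -4.24975191e-06,
        1.18142446e+00, -1.78529591e-01]), 'qd': array([-0.00038757, -0.00074912, -0.00143858, -0.00026648, -0.00030738,
        0.00133921]), 'tau': array([-2.39235997e-04, -4.43303990e+01, -1.78585643e+01, -2.30631886e-04,
        3.91130816e-03,  1.49078386e-05]), 'tcp_pos': array([ 0.1623546 , -0.60323018,  0.40383473]), 'tool_rot': array([ 7.93660214e-01, -6.08360503e-01, -6.62050810e-04, -7.24667395e-04]), 'force': array([0.41955427, 0.13490806, 0.3338453 ]), 'ft_torque': array([0.01008371, 0.06162408, 0.02127183]), 'finger_gap': 0.9992674682893367}
```

View pics/scene0.png

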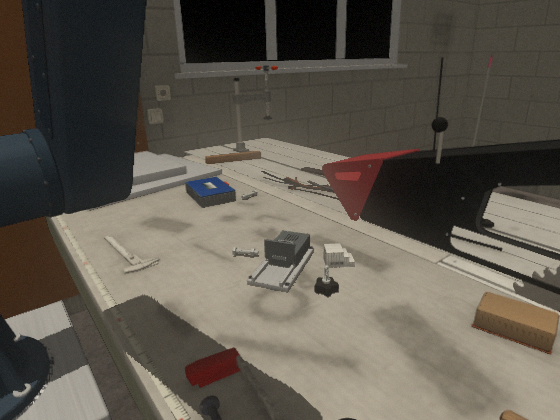

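View pics/top0.png

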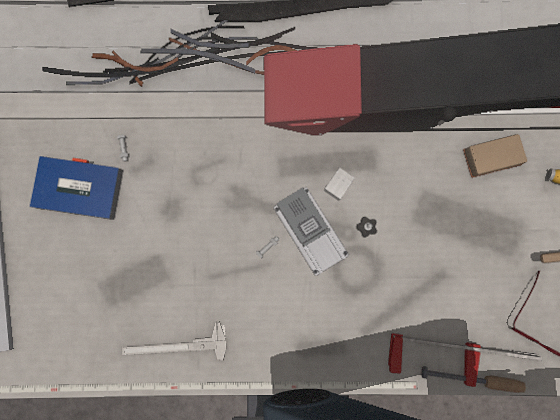

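```bash
cat > h.py <<'E'
import numpy as np,cv2
from station import manip
def ray(n,u,v):
    c=manip.camera_info(n); d=np.array([(u-c["cx"])/c["fx"],(v-c["cy"])/c["fy"]]); s=d.copy()
    for _ in range(20): s=d/(1+c["k1"]*(s@s))
    R=c["R"]; r=R.T@np.array([*s,1]); return -R.T@c["t"], r/np.linalg.norm(r)
def atz(n,u,v,z):
    o,r=ray(n,u,v); return o+r*(z-o[2])/r[2]
def tri(a,b):
    (o1,r1),(o2,r2)=ray("scene",*a),ray("top",*b)
    s=np.linalg.lstsq(np.c_[r1,-r2],o2-o1,rcond=None)[0]
    p,q=o1+s[0]*r1,o2+s[1]*r2; return (p+q)/2,np.linalg.norm(p-q)
def proj(n,X):
    c=manip.camera_info(n); p=c["R"]@np.asarray(X,float)+c["t"]; s=p[:2]/p[2]; s=s*(1+c["k1"]*(s@s))
    return s*c["fx"]+[c["cx"],c["cy"]]
def crop(im,x,y,w,h,k,f):
    cv2.imwrite(f,cv2.resize(im[y:y+h,x:x+w,::-1],None,fx=k,fy=k,interpolation=cv2.INTER_CUBIC))
E
python3 - <<'E'
import cv2,numpy as np
a=cv2.imread("pics/top0.png")[175:285,250:390]; b=cv2.imread("pics/scene0.png")[222:302,228:368]
A=cv2.resize(a,(700,550),interpolation=cv2.INTER_CUBIC);cv2.imwrite("pics/t1.png",A)
B=cv2.resize(b,None,fx=5,fy=5,interpolation=cv2.INTER_CUBIC);cv2.imwrite("pics/s1.png",B)
E
```

```text
(no output)
```

View pics/t1.png

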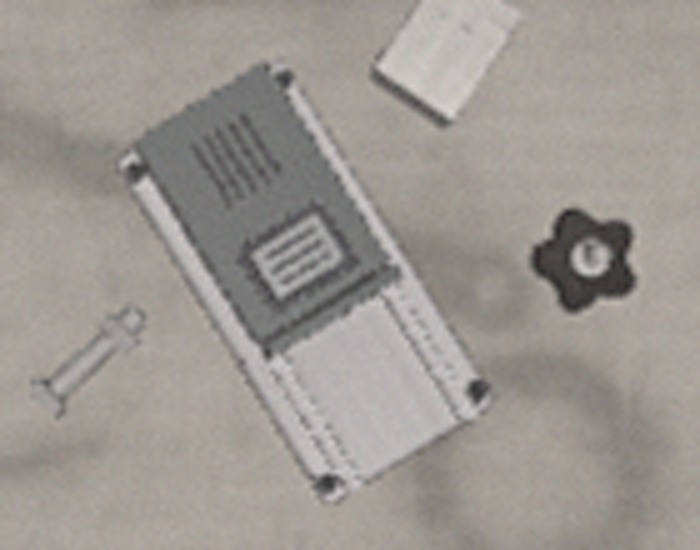

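View pics/s1.png

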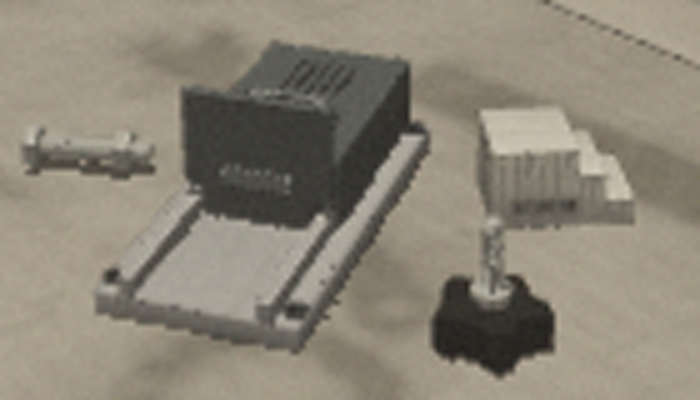

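```bash
python3 - <<'E'
from h import *
np.set_printoptions(precision=4,suppress=True)
T=lambda x,y:(250+x/5-.4,175+y/5-.4); S=lambda x,y:(228+x/5-.4,222+y/5-.4)
fl=atz("top",*T(325,485),.012);fr=atz("top",*T(478,390),.012);rl=atz("top",*T(135,168),.012);rr=atz("top",*T(285,78),.012)
print(fl,fr,rl,rr,np.linalg.norm(fl-fr),np.linalg.norm(fl-rl),np.linalg.norm(fr-rr))
d=(fl+fr-rl-rr)/2; yaw=np.arctan2(-d[1],-d[0]); 
print("yaw long",np.degrees(yaw)); e=fl-fr;print("yaw from short", np.degrees(np.arctan2(-e[0],e[1])), "center",(fl+fr+rl+rr)/4)
for n,a,b in[("scrFL",(111,275),(325,485)),("scrFR",(295,312),(478,390)),("plateL",(182,88),(264,350)),("plateR",(334,107),(400,271)),("scrRR",(415,128),(285,78))]:
    print(n,*tri(S(*a),T(*b)))
key=np.mean([atz("top",*T(*p),.052) for p in[(250,262),(318,212),(343,248),(278,300)]],0); print("key",key)
pl=atz("top",*T(264,350),.068);pr=atz("top",*T(400,271),.068);print("plate",pl,pr,(pl+pr)/2,np.linalg.norm(pl-pr))
e=pl-pr;print(np.degrees(np.arctan2(-e[0],e[1])))
# fit model: base corners x -75..100
for yw in[yaw]:
    u=np.array([np.cos(yw),np.sin(yw)]); c=((fl+fr+rl+rr)/4)[:2]; o=c-u*.0125
    print("origin",o,"key pred",o+u*.022,"plate face pred",o-u*.008)
    v=np.array([-u[1],u[0]])
    def W(x,y,z): return [*(o+u*x+v*y),z]
    for n in("top","scene"):
        for p in[(-.075,.043,.012),(-.075,-.043,.012),(.1,.043,.012),(.022,0,.052),(-.008,.032,.068),(-.008,-.032,.068),(.1,.033,.042),(.1,-.033,.042)]:
            q=proj(n,W(*p)); k=(250,175) if n=="top" else (228,222); print(n,p,(q+.4-k)*5)
# obstacle
for a in[(355,221),(416,150),(322,167)]: pass
print("red box tip?",tri((355,220),(315,132)),tri((322,167),(265,122)),tri((415,150),(360,48)))
E
```

```text
[ 0.455  -0.0195  0.012 ] [ 0.4949 -0.0857  0.012 ] [0.5918 0.0607 0.012 ] [ 0.6305 -0.0049  0.012 ] 0.07729144966120115 0.15862267389250373 0.15787388523649032
yaw long 30.581417112852204
yaw from short 31.12916154546584 center [ 0.543  -0.0124  0.012 ]
scrFL [ 0.4562 -0.0202  0.0126] 0.002860796686772502
scrFR [ 0.4958 -0.0863  0.0119] 0.0020685323134568665
plateL [0.5125 0.007  0.0655] 0.002721232294580342
plateR [ 0.5449 -0.0496  0.0678] 0.004119175890688939
scrRR [ 0.6307 -0.005   0.0122] 0.0006209780038000552
key [ 0.5509 -0.0071  0.052 ]
plate [0.5113 0.0079 0.068 ] [ 0.5432 -0.0483  0.068 ] [ 0.5273 -0.0202  0.068 ] 0.06460927715923243
29.581495016201153
origin [ 0.5323 -0.0187] key pred [ 0.5512 -0.0075] plate face pred [ 0.5254 -0.0228]
top (-0.075, 0.043, 0.012) [326.0982 506.5097]
top (-0.075, -0.043, 0.012) [497.4591 402.3268]
top (0.1, 0.043, 0.012) [115.2559 157.418 ]
top (0.022, 0, 0.052) [298.3013 254.6939]
top (-0.008, 0.032, 0.068) [271.6949 355.3826]
top (-0.008, -0.032, 0.068) [405.0245 274.7504]
top (0.1, 0.033, 0.042) [134.2742 138.4649]
top (0.1, -0.033, 0.042) [267.7221  58.4411]
scene (-0.075, 0.043, 0.012) [ 84.5793 285.418 ]
scene (-0.075, -0.043, 0.012) [292.0676 326.492 ]
scene (0.1, 0.043, 0.012) [252.7237  94.756 ]
scene (0.022, 0, 0.052) [276.3003 102.4476]
scene (-0.008, 0.032, 0.068) [174.7938  87.1448]
scene (-0.008, -0.032, 0.068) [323.7346 110.2339]
scene (0.1, 0.033, 0.042) [271.2289  39.1097]
scene (0.1, -0.033, 0.042) [408.8782  58.7441]
red box tip? (array([ 0.7514, -0.0238,  0.0501]), np.float64(0.003811137053812866)) (array([0.7447, 0.0804, 0.1587]), np.float64(0.0004956602864112111)) (array([ 0.8656, -0.0947,  0.2118]), np.float64(0.005157082042109121))
```

The dock's origin is about (0.532, -0.019) with a yaw of about 30.6°. The plate-top heights (65.5 and 67.8 mm) and screw heights (about 12 mm) match the text. The red machine starts at x ≥ 0.745, so it is clear of the work. I'll approach with the jaws along dock x, opened to about 60 mm.

```bash
R='[22,36,-6,6.6]'; python3 -m jog '[[[22,36,-6,6.6],[22,36,-6,6.6],[22,36,-6,6.6],[22,36,-6,6.6],[22,36,-6,6.6],[22,36,-6,6.6],[22,36,-6,6.6],[22,36,-6,6.6]]]' 70 40
python3 -m jog '[[[22,36,-6,6.6],[22,36,-6,6.6],[22,36,-6,6.6],[22,36,-6,6.6],[22,36,-6,6.6],[22,36,-6,6.6],[22,36,-6,6.6],[22,36,-6,6.6]]]'
python3 -m jog '[[[2,0,-10,0],[2,0,-10,0],[1,0,-10,0],[0,0,-10,0],[0,0,-5,0],[0,0,0,0],[0,0,0,0],[0,0,0,0]]]'
```

```text
t: 1.1
tcp_pos: [0.3389, -0.3143, 0.3564]
tool_rot: [0.982, -0.19, -0.0, -0.0]
force: [-0.1, 0.0, 0.4]
finger_gap: 0.699
t: 2.1
tcp_pos: [0.515, -0.0262, 0.3083]
tool_rot: [0.964, 0.266, -0.0, -0.0]
force: [-0.5, -0.7, -0.6]
finger_gap: 0.699
t: 3.1
tcp_pos: [0.5195, -0.0275, 0.2641]
tool_rot: [0.964, 0.264, 0.0, 0.0]
force: [-0.8, -0.6, -0.2]
finger_gap: 0.699
```

```bash
python3 - <<'E'
from h import *
a=manip.snapshot("scene"); crop(a,215,180,160,120,5,"pics/s2.png")
b=manip.snapshot("top"); cv2.imwrite("pics/t2.png",b[:,:,::-1])
o=np.array([.5323,-.0187]);u=np.array([np.cos(.534),np.sin(.534)])
for x,z in[(22,52),(-15,96),(15,96),(-45,96)]:
    print(x,z,(proj("scene",[*(o+u*x/1000),z/1000])+.4-[215,180])*5)
E
```

```text
22 52 [341.28903159 312.42465056]
-15 96 [304.48988663 251.67195857]
15 96 [332.62640303 222.01245986]
-45 96 [274.32974006 283.46249786]
```

View pics/s2.png

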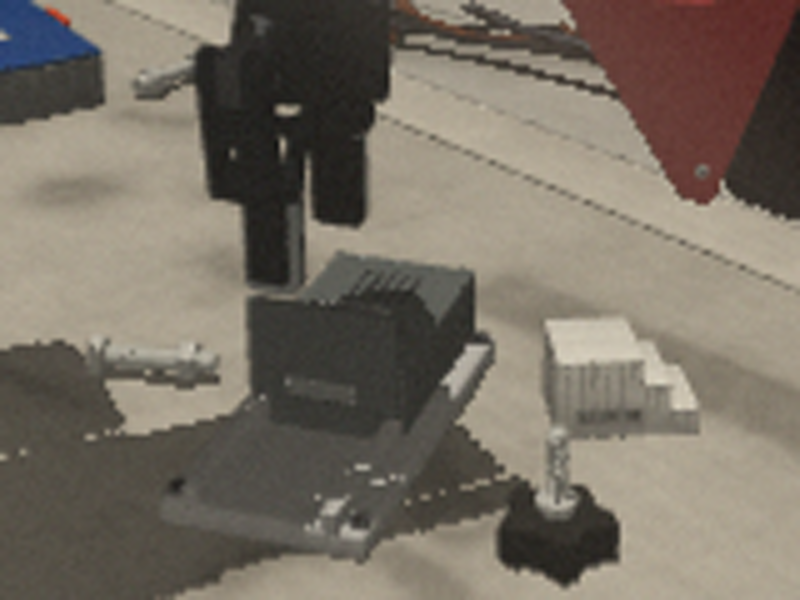

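The scene crop shows the front fingertip at about (275, 288) and the rear one at about (340, 225). My projections were (274, 283) and (333, 222), so the tips are at z ≈ 0.094 and lined up over the guide and key. Descending to just above the key.

```bash
python3 -m jog '[[[0,1,-6,0],[0,0,-6,0],[0,0,-6,0],[0,0,-6,0],[0,0,-6,0],[0,0,-2,0],[0,0,0,0],[0,0,0,0]]]'
python3 -m jog '[[[0,0,-2,0],[0,0,-2,0],[0,0,-1,0],[0,0,-1,0],[0,0,0,0],[0,0,0,0],[0,0,0,0],[0,0,0,0]]]'
```

```text
t: 4.2
tcp_pos: [0.5195, -0.0265, 0.2318]
tool_rot: [0.964, 0.264, 0.0, 0.0]
force: [0.5, -0.2, 1.0]
finger_gap: 0.7
t: 5.2
tcp_pos: [0.5194, -0.0265, 0.2257]
tool_rot: [0.964, 0.264, 0.0, 0.0]
force: [-0.8, -0.3, 0.5]
finger_gap: 0.697
```

```bash
python3 - <<'E'
from h import *
a=manip.snapshot("scene"); crop(a,225,195,120,90,6,"pics/s3.png")
print(manip.sense()["force"])
E
```

```text
[ 0.38595374 -0.46312785 -0.05554775]
```

View pics/s3.png

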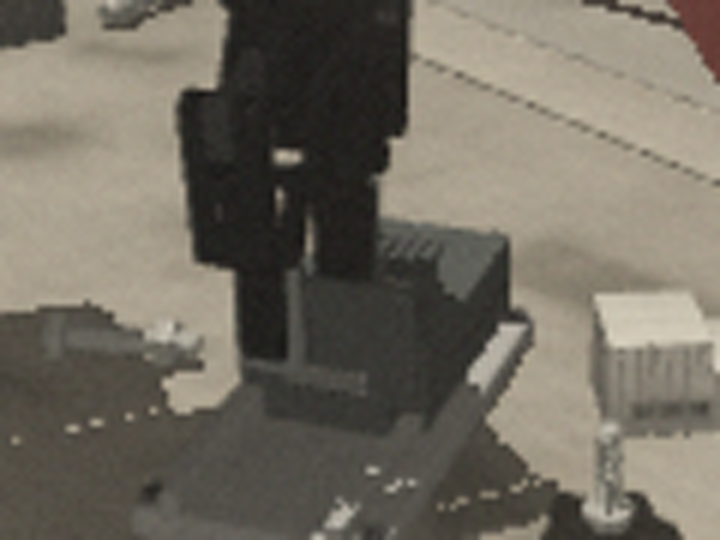

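The front finger stands in front of the plate and the rear one goes down behind it onto the key. No contact yet. Pressing in small steps.

```bash
python3 -m jog '[[[0,0,-1,0],[0,0,-1,0],[0,0,-1,0],[0,0,-1,0],[0,0,0,0],[0,0,0,0],[0,0,0,0],[0,0,0,0]]]'
python3 -m jog '[[[0,0,-1,0],[0,0,-1,0],[0,0,-1,0],[0,0,-1,0],[0,0,0,0],[0,0,0,0],[0,0,0,0],[0,0,0,0]]]'
```

```text
t: 6.25
tcp_pos: [0.5194, -0.0265, 0.2217]
tool_rot: [0.964, 0.264, 0.0, 0.0]
force: [-0.6, -0.2, 0.5]
finger_gap: 0.698
t: 7.25
tcp_pos: [0.5194, -0.0265, 0.2178]
tool_rot: [0.964, 0.264, 0.0, 0.0]
force: [-1.0, 0.6, 4.5]
finger_gap: 0.698
```

```bash
python3 -m jog '[[[0,0,-1,0],[0,0,-1,0],[0,0,-1,0],[0,0,-1,0],[0,0,0,0],[0,0,0,0],[0,0,0,0],[0,0,0,0]]]'
python3 -m jog '[[[0,0,-1,0],[0,0,-1,0],[0,0,-1,0],[0,0,0,0],[0,0,0,0],[0,0,0,0],[0,0,0,0],[0,0,0,0]]]'
```

```text
t: 8.25
tcp_pos: [0.5194, -0.0265, 0.2138]
tool_rot: [0.964, 0.264, 0.0, 0.0]
force: [-0.8, 0.6, 4.3]
finger_gap: 0.697
t: 9.25
tcp_pos: [0.5194, -0.0265, 0.2121]
tool_rot: [0.964, 0.264, 0.001, 0.0]
force: [-2.1, 0.9, 15.8]
finger_gap: 0.699
```

The key has bottomed: 15.8 N, and the pose stops at 0.2121. Now I'll let the drawer run onto the front finger.

```bash
for i in 1 2; do python3 -m jog '[[[0,0,0,0],[0,0,0,0],[0,0,0,0],[0,0,0,0],[0,0,0,0],[0,0,0,0],[0,0,0,0],[0,0,0,0]]]'; done; python3 - <<'E'
from h import *
a=manip.snapshot("scene"); crop(a,225,195,120,90,6,"pics/s4.png")
E
```

```text
t: 10.25
tcp_pos: [0.5193, -0.0265, 0.2122]
tool_rot: [0.964, 0.264, 0.0, 0.0]
force: [-2.5, 0.7, 16.5]
finger_gap: 0.702
t: 11.25
tcp_pos: [0.5193, -0.0265, 0.2122]
tool_rot: [0.964, 0.264, 0.0, 0.0]
force: [-3.2, 0.7, 16.6]
finger_gap: 0.704
```

View pics/s4.png

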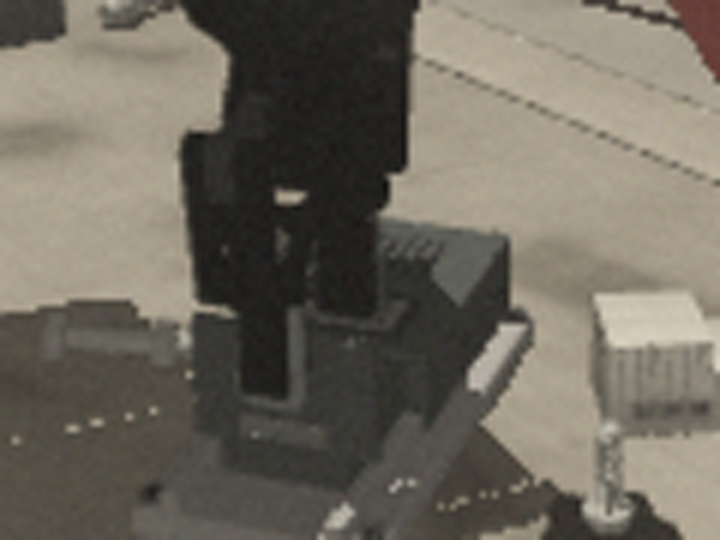

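The drawer is out: its plate's top-left corner is at crop (193, 313), and it stands against the front finger. The rear finger is on the key. I'll check that the drawer stands still.

```bash
python3 - <<'E'
from h import *
np.save("a.npy",np.mean([manip.snapshot("scene").astype(float) for _ in range(4)],0))
E
for i in 1 2; do python3 -m jog '[[[0,0,0,0],[0,0,0,0],[0,0,0,0],[0,0,0,0],[0,0,0,0],[0,0,0,0],[0,0,0,0],[0,0,0,0]]]'; done
python3 - <<'E'
from h import *
b=np.mean([manip.snapshot("scene").astype(float) for _ in range(4)],0);a=np.load("a.npy")
s=(slice(230,285),slice(245,325)); g=lambda i:i.mean(2)[s].astype(np.float32)
print("diff dock",np.abs(g(a)-g(b)).mean(),"ref",np.abs(a-b).mean(),cv2.phaseCorrelate(g(a),g(b)))
p=np.array([225+193/6-.4,195+313/6-.4])
c=atz("scene",*p,.068)[:2]-[.5323,-.0187]; t=.534
print("plate corner dock xy",c@[np.cos(t),np.sin(t)],c@[-np.sin(t),np.cos(t)])
i=manip.snapshot("top"); crop(i,240,165,160,120,5,"pics/t5.png")
E
```

```text
t: 12.5
tcp_pos: [0.5193, -0.0265, 0.2122]
tool_rot: [0.964, 0.264, 0.0, 0.0]
force: [-3.5, 1.2, 16.7]
finger_gap: 0.699
t: 13.5
tcp_pos: [0.5193, -0.0265, 0.2122]
tool_rot: [0.964, 0.264, 0.0, 0.0]
force: [-2.9, -0.7, 16.9]
finger_gap: 0.698
diff dock 1.0360416 ref 1.1570727040816327 ((0.01773346941512699, -0.00537852144530504), 0.9992663246393204)
plate corner dock xy -0.042763054321726994 0.028805995116371597
```

View pics/t5.png

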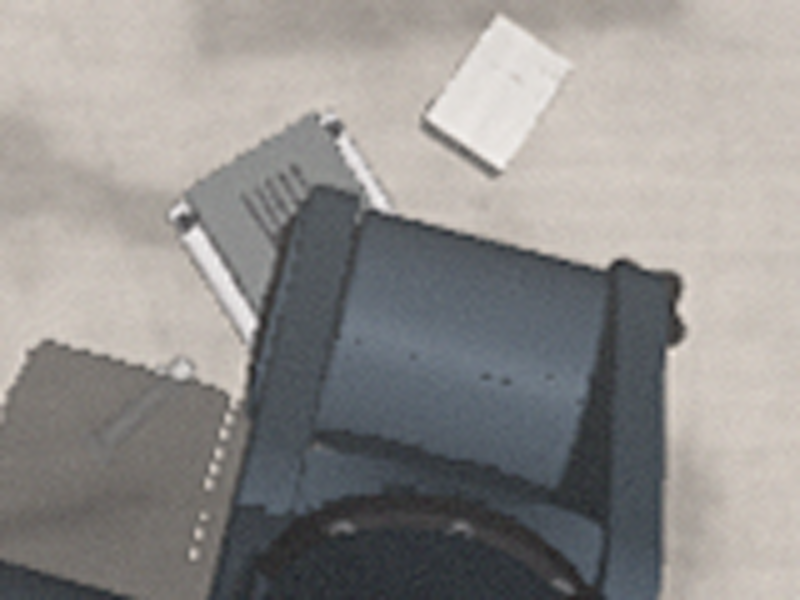

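The arm hides the drawer in the top view. The gauge (495, 95), bolt (145, 400) and what shows of the knob (675, 305) are where they were. In the scene view the drawer stands still: the image shift over 2 s is under 0.02 px. It is about 35 mm out, with the key down at 17 N. Handing in.

```bash
python3 -c "
from station import manip
print(manip.sign_off())"
```

```text
the job is handed in; nothing more can be done
None
```

I handed the job in at about 14 s, with the rear finger holding the ejector key down and the front finger blocking the drawer about 35 mm out of the dock.

- **Key:** it went down about 8 mm to a firm stop. The force stayed steady at about 17 N, with the arm at z = 0.2122.
- **Drawer:** the front face stands at about dock x = -43 mm; it was at -8 mm when shut. The scene picture shifted by less than 0.02 px over 2 s, and the gripper opening held at 0.70. The sideways force of about 3 N roughly matches the 4 N spring.
- **Bystanders:** the gauge and bolt look unmoved. In the last top view the arm hid most of the knob, and no arm motion came near it.
- **Checks that disagreed or could not be made:** the arm also hid the drawer in that top view, so the 35 mm comes from the scene camera alone. The measured plate corner was about 3 mm off in dock y, which I put down to reading and calibration error.

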